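Switch off the utensil dryer and draw the rolling pin out from under its half lid

TASK

The rolling pin in the utensil dryer is dry: first turn the dryer's dial anticlockwise until its white pointer stands at the long off mark, and leave it there. Then take out the pin, which is longer than the mouth: tip its outer end up over the far wall, draw it out diagonally from under the fixed half lid, and lift it. Finish while still holding the pin, level in the air and about ten centimetres above the top of the dryer (do not put it down), leaving the other things on the worktop where they are.

Things in the scene. Friction and masses are not known exactly. Their poses are not given: they have to be found in the camera images.
- dryer: fixed white utensil dryer: a chamber with a control panel on its right. Origin: centre of the chamber's underside, on the worktop; x along the chamber, away from the robot, y left, z up. Chamber outside 302 x 162 mm, inside 290 x 150 mm; inner floor 8 mm, wall tops 70 mm up. Panel: y = -81 to -173 mm, full length, top 60 mm up
- lid_edge (a point): middle of the free lower edge of the dryer's fixed grey lid, 70 mm up, at dryer x = -45, y = 0. The lid is 4 mm thick (top 74 mm up) and covers the chamber from here back to the near wall (inner face x = -145 mm)
- dial (a joint): angle of the dial on the control panel, rad: 0 when the white pointer stands at the long off mark, growing as the dial is turned clockwise seen from above; it starts at +0.6 to +1.45, has no stops near, and stays where it is left (friction about 0.03 N m)
- dial_grip (a point): point on the dial's upright axis to pinch its grip bar, 85 mm up, at dryer x = -20, y = -127 mm. Black bar 44 mm long, 12 mm thick, from 66 to 95 mm above the worktop, over a disc of 46 mm diameter; its white pointer line runs from the axis to one end of the bar. Own x axis: along the bar to the pointer end
- off_mark (a point): middle of the long black off mark on the panel beside the dial, on its far side (dryer +x from the dial's axis); the five other marks, short ones, follow it clockwise every 30 degrees
- mouth (a point): centre of the open mouth, level with the wall tops, 70 mm up; the mouth is 190 mm long (dryer x = -45 to +145) and 150 mm wide. On the floor below, two cross ribs 6 mm high, 10 mm wide, at dryer x = -75 and +75 mm, with small cheeks up to 20 mm above the worktop either side of the pin, carry the pin along y = 0
- pin: wooden rolling pin, 255 mm long, 26 mm in diameter, tapering to 18 mm over the last 30 mm at either end, 0.08 to 0.15 kg. Origin: its middle, on its axis; x along it, from the end under the lid to the outer end (roll arbitrary). It starts on the ribs along the dryer's x, axis 27 mm above the worktop, middle within 8 mm of dryer x = 0, so 75 to 91 mm of it are under the lid
- pin_inner_end (a point): centre of the end face of the pin that starts under the lid
- pin_outer_end (a point): centre of the other end face of the pin, which starts near the far wall in the open mouth
- garlic: bystander: garlic bulb 50 mm wide, 56 mm tall, standing left of the dryer; origin under its centre
- spice_jar: bystander: small jar with dark cap, 44 mm in diameter, 96 mm tall, near the front edge to the right; origin under its centre

How it is judged:
By the outcome, as a careful person would: the job done as asked, in the order asked, and still so for the second after the job is handed in, while the arm keeps its last pose, push and grip.
It also fails if it takes over 51 s, if anything falls off the work surface, if the arm or the gripper's body presses on something with over 40 N, if the wrist force passes 120 N, or if a joint passes its speed limit or range.

ROBOT

A 6-joint arm with a two-finger parallel gripper is mounted at the origin on a cart in front of the work surface, level with it; the furniture and walls round the work are solid. World frame = base frame: x ahead of the robot, y to its left, z up, the work surface at z = 0. Lengths are in mm, angles in rad, forces in N, time in s.
With the tool pointing down it reaches from about 350 to 975 mm from the base axis. Payload 7.1 kg.
Tool frame: the origin (TCP) lies between the finger pads; the fingertips stand 19 mm ahead of it and the grasp point (between the pads) is the TCP (ctrl.finger_overhang is the distance from the TCP to the fingertips, in mm); z points along the fingers, y is the line along which they close (so a half turn about z gives the same grasp; the last joint's range is limited). The gripper opens to 88 mm and grips with 3 to 60 N. Pads are 20 mm wide; open, the fingers measure 115 mm over their backs; the gripper's body (75 mm by 178 mm) begins 61 mm behind the grasp point.
Start: joints at [-1.204, 0.423, 1.63, -0, 1.089, -0.019], TCP at [235.204, -579.037, 241.675] pointing down, gripper open.
Joint ranges: [-3, 3], [-0.9, 2.11], [0.09, 2.58], [-1.31, 4.45], [0.11, 2.69], [-2.54, 2.54]. Speed limits (rad/s): [2.39, 2.39, 3.01, 3.14, 3.14, 3.14].

INTERFACE

Orientations are given as a rotation vector (axis times angle).
In Python, from workcell import ctrl gives the robot as it stands. The module is installed in compiled form; this text tells all that it offers.
- The arm moves only by the tool arm_command, never from a script. Its argument "rows" is one flat list of numbers, 7 for each row, row after row: the turn, a rotation vector about the tool's x, y, z scaled (see below), then the shift along the tool's x, y, z scaled (see below), then the opening, from -1 (shut) to 1 (fully open). A call has 1 to 5 rows; each row is the pose to reach, as a shift and turn from the pose commanded when the call began, along the tool's axes at that moment, turning the shorter way round; what a row does not reach only later rows make up. The controller multiplies each number of a shift by 80 mm and each number of a turn by 180 degrees. A row lasts 1/10 s, in which the tool goes at most 50 mm and 8.59 degrees, less where a joint would pass 70% of its speed; a pose out of reach is approached as far as the arm can. A call with a number of a shift or a turn outside -1 to 1 is refused whole. A call with a gripper value outside its range is refused whole. The fingers move at their own pace and stop on an object; the grip force is fixed at half the most. Time passes only in rows, so rows that repeat a pose let the fingers close. It gives the time, the measured TCP pose, the force, the opening and the grip force at its end, in the units of the state.
- ctrl.get_obs(): the state, without advancing time (a new reading comes with each control period).
- ctrl.get_image(name): name is "scene" or "top" or "wrist"; returns (picture, depth): 480x640x3 uint8, red, green, blue; 480x640 float32, mm along the optical axis (not along the pixel's ray), 0 where there is no reading.
- ctrl.camera_params(name): a dict with "camera_matrix" (3x3 intrinsics, pixels), "world_to_cam" (4x4, takes a point from world to camera coordinates); the wrist camera has in their place "tool_from_camera" (4x4, takes a point from camera to tool coordinates, whose origin is the TCP and whose axes are the flange's). Camera axes: x right, y down, z forward; pixel columns grow to the right and rows downward; lengths in mm; the calibration is good to about 2 mm. A picture is of the moment at which its call begins: read the wrist's pose just before it. camera_params takes no time and is no camera call.
- ctrl.close_job(): hands the job in; it is judged then, once.
The state is a dict: "t": time; "qpos": joint angles; "qvel": joint speeds; "joint_torque": joint torques, N m; "ee_pos": TCP position; "orientation": TCP orientation; "ft_force": force on the tool from outside, world axes, zero at the start; "moment": the same for the moment, N m; "width": finger opening in mm; "grasp_force": force on a finger pad.
Only numpy, scipy, OpenCV 4.12 (cv2) and the standard library are available. Lean on these libraries where they do the work, as an engineer would, in place of code of your own. Each camera call takes 0.05 s, during which the arm holds its last target. There are 200 camera calls.

## Working session

There is one attempt and no reset: what is moved stays moved. The work goes in short steps, Python scripts to look and compute and a tool call to move; the robot and the scene stay as the last step left them, time stands still between calls to the robot, and variables do not carry over. Pictures are saved under pics/ and viewed, at most 10 in all, crops included, and the job is handed in when it is done.

Besides the shell and the picture viewer there is one more tool, called after ">>>" as name(argument=value, ...) on one line, values as JSON. arm_command: Moves the arm, as the interface text tells. Shifts and turns lie within -1 to 1; 1 stands for 80 mm of shift or 180 degrees of turn. Its arguments: {"type":"object","properties":{"rows":{"type":"array","items":{"type":"number"}}},"required":["rows"]}

```bash
mkdir -p pics; python3 - <<'E'
from workcell import ctrl
import cv2,numpy as np
o=ctrl.get_obs();print(o)
ims=[]
for n in("scene","top"):
    p,d=ctrl.get_image(n);np.savez('/tmp/%s.npz'%n,p=p,d=d)
    cv2.imwrite('pics/%s0.png'%n,p[:,:,::-1])
    c=ctrl.camera_params(n);print(n,c)
print(ctrl.camera_params("wrist"))
E
```

```text
{'t': 0.0, 'qpos': array([-1.20402362e+00,  4.23845432e-01,  1.63068694e+00, -1.36534287e-06,
        1.08859723e+00, -1.90106649e-02]), 'qvel': array([ 0.00216678, -0.00197032, -0.00120794, -0.00119092,  0.00083507,
        0.00088713]), 'joint_torque': array([ 2.31055543e-03, -5.44612384e+01, -2.73663872e+01,  6.45213830e-02,
        2.27289641e-02, -1.05908914e-04]), 'ee_pos': array([ 235.00606009, -578.5648389 ,  240.90001046]), 'orientation': array([-3.08184299e+00, -6.01947065e-01,  4.19347045e-04]), 'ft_force': array([ 0.01806147, -0.06429888, -0.15439244]), 'moment': array([-0.00159428,  0.0529167 , -0.00648821]), 'grasp_force': 0.0, 'width': 87.9177192325715}
scene {'camera_matrix': array([[541.17253455,   0.        , 320.68336231],
       [  0.        , 541.17253455, 244.14632297],
       [  0.        ,   0.        ,   1.        ]]), 'world_to_cam': array([[-3.31531208e-01, -9.43370632e-01,  1.17859394e-02,
         2.58424091e+02],
       [-5.43410263e-01,  1.80730202e-01, -8.19781605e-01,
         3.33390455e+02],
       [ 7.71227816e-01, -2.78187786e-01, -5.72554985e-01,
[... 483 characters left out ...]
 [ 1.30958181e-01, -2.61009554e-02, -9.91044245e-01,
         1.03862255e+03],
       [ 0.00000000e+00,  0.00000000e+00,  0.00000000e+00,
         1.00000000e+00]])}
{'camera_matrix': array([[330.61483303,   0.        , 321.61383659],
       [  0.        , 330.61483303, 245.87916805],
       [  0.        ,   0.        ,   1.        ]]), 'tool_from_camera': array([[ 1.11183587e-03, -9.51839066e-01, -3.06596080e-01,
         8.35198262e+01],
       [ 9.99998998e-01,  7.89755330e-04,  1.17455768e-03,
        -4.54109025e-01],
       [-8.75853997e-04, -3.06597079e-01,  9.51838991e-01,
        -1.43215834e+02],
       [ 0.00000000e+00,  0.00000000e+00,  0.00000000e+00,
         1.00000000e+00]])}
```

View pics/top0.png

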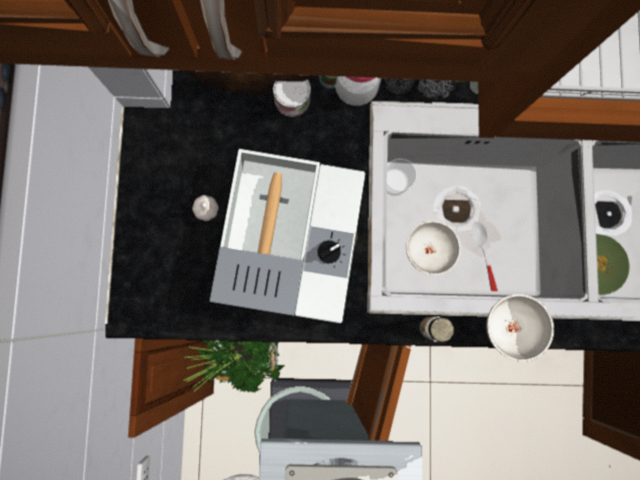

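View pics/scene0.png

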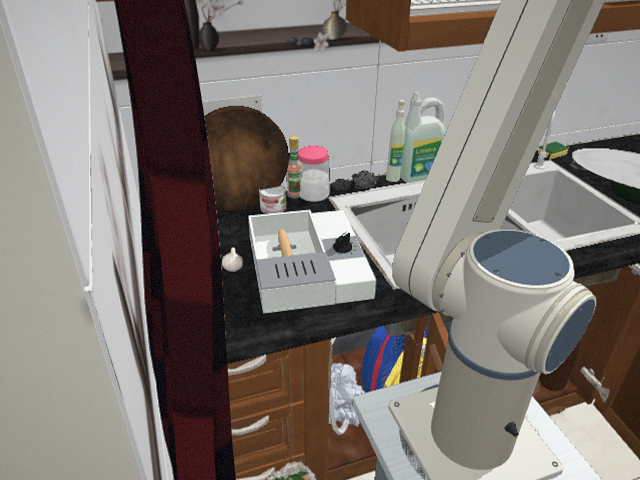

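The top view shows the dryer with its corners at about (238,150), (364,170), (342,322) and (211,303). The dial is at (329,251), the pin runs from (277,173) to (265,255), the garlic is at (205,208) and the jar at (437,328). I'll zoom in next to measure precisely.

```bash
cat > h.py <<'E'
import numpy as np,cv2
from workcell import ctrl
from scipy.spatial.transform import Rotation as R
def ray(n,uv,z,T=None):
    c=ctrl.camera_params(n);K=c['camera_matrix']
    W=np.linalg.inv(c['world_to_cam']) if T is None else T@c['tool_from_camera']
    d=W[:3,:3]@np.linalg.inv(K)@np.r_[uv,1.];o=W[:3,3]
    return o+d*(z-o[2])/d[2]
def proj(n,P,T=None):
    c=ctrl.camera_params(n);K=c['camera_matrix']
    M=c['world_to_cam'] if T is None else np.linalg.inv(T@c['tool_from_camera'])
    q=K@(M@np.r_[P,1.])[:3];return q[:2]/q[2]
def tool(o):
    T=np.eye(4);T[:3,:3]=R.from_rotvec(o['orientation']).as_matrix();T[:3,3]=o['ee_pos'];return T
E
python3 - <<'E'
from h import *
p=np.load('/tmp/top.npz')['p']
cv2.imwrite('pics/crop1.png',cv2.resize(p[140:330,200:375,::-1],None,fx=3,fy=3,interpolation=cv2.INTER_CUBIC))
for uv,z in[((238,150),70),((364,170),60),((342,322),60),((211,303),72),((329,251),95),((277,173),27),((205,208),30),((437,328),96)]: print(uv,ray('top',uv,z).round(1))
E
```

```text
(238, 150) [713.4 219.   70. ]
(364, 170) [684.4 -31.2  60. ]
(342, 322) [384.7   6.4  60. ]
(211, 303) [413.8 255.8  72. ]
(329, 251) [516.8  36.5  95. ]
(277, 173) [680.5 142.9  27. ]
(205, 208) [602.7 284.4  30. ]
(437, 328) [ 379.4 -167.4   96. ]
```

View pics/crop1.png

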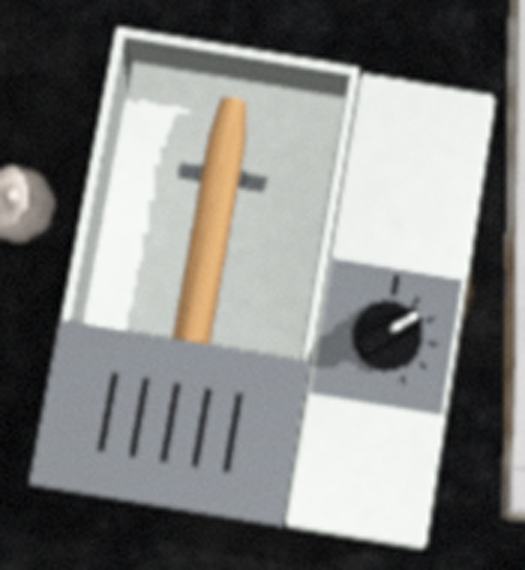

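The crop shows the off mark at (395,283) and the dial axis near (388,333). The pointer tip is near (417,313), and the pin's outer end is at (233,97).

```bash
cat >> h.py <<'E'
C=lambda u,v:(200+(u+.5)/3-.5,140+(v+.5)/3-.5)
E
python3 - <<'E'
from h import *
L=np.array([[151,81],[151,-173],[-151,-173],[-151,81]],float)
W=np.array([ray('top',C(*c),z)[:2] for c,z in[((118,27),70),((496,94),60),((426,548),60),((30,485),74)]])
a=L-L.mean(0);b=W-W.mean(0)
yaw=np.arctan2((a[:,0]*b[:,1]-a[:,1]*b[:,0]).sum(),(a*b).sum())
Rm=np.array([[np.cos(yaw),-np.sin(yaw)],[np.sin(yaw),np.cos(yaw)]])
t=W.mean(0)-Rm@L.mean(0);print('yaw',np.degrees(yaw),'t',t,'res',(W-(L@Rm.T+t)).round(1).tolist())
np.savez('/tmp/dry.npz',yaw=yaw,R=Rm,t=t)
loc=lambda uv,z:(Rm.T@(ray('top',uv,z)[:2]-t)).round(1)
print('dial world',Rm@[-20,-127]+t)
p=np.load('/tmp/top.npz')['p'].astype(int);d=np.load('/tmp/top.npz')['d']
sub=p[225:275,305:355];m=(sub.min(2)>150);
# white pointer inside dial disc
cu,cv=proj('top',[*(Rm@[-20,-127]+t),95]);print('axis px',cu,cv)
yy,xx=np.nonzero(m);yy+=225;xx+=305
k=np.hypot(xx-cu,yy-cv)<11;pts=np.array([loc((x,y),95) for x,y in zip(xx[k],yy[k])])-[-20,-127]
print(pts.tolist(),'ang cw deg',np.degrees(np.arctan2(-pts.mean(0)[1],pts.mean(0)[0])))
print('off',loc(C(395,283),60))
print('pin end top',loc(C(233,97),30),loc(C(233,97),36),'mid lower',loc(C(194,340),27+13))
print('grasp world',Rm@[12,0]+t)
for uv in[(291,95),(357,88),(205,208)]:
    u,v=uv;z=d[v,u];c=ctrl.camera_params('top');q=np.linalg.inv(c['world_to_cam'])@np.r_[np.linalg.inv(c['camera_matrix'])@[u,v,1]*z,1];print(uv,q[:3].round())
o=ctrl.get_obs();print('tool axes',tool(o)[:3,:3].round(3))
E
```

```text
yaw -7.667214341142359 t [556.0033362  157.85576564] res [[-0.3, -0.9], [-0.1, 0.5], [0.8, 0.5], [-0.3, -0.2]]
dial world [519.23791568  34.65956499]
axis px 330.0051609138872 249.75741826760995
[[12.9, -11.300000000000011], [13.2, -13.199999999999989], [13.5, -15.0], [10.7, -9.699999999999989], [11.1, -11.599999999999994], [11.4, -13.5], [11.7, -15.300000000000011], [8.3, -6.300000000000011], [8.6, -8.199999999999989], [8.9, -10.0], [9.2, -11.900000000000006], [9.5, -13.800000000000011], [5.800000000000001, -2.9000000000000057], [6.1, -4.800000000000011], [6.4, -6.599999999999994], [6.699999999999999, -8.5], [7.0, -10.300000000000011], [3.6000000000000014, -1.3000000000000114], [3.8999999999999986, -3.1999999999999886], [4.199999999999999, -5.0], [4.5, -6.900000000000006], [1.6999999999999993, -1.5999999999999943], [2.0, -3.5], [2.3000000000000007, -5.300000000000011]] ang cw deg 47.46747412511118
off [  14.9 -126.1]
pin end top [126.8   1.2] [125.3   0.7] mid lower [-41.5  -2.1]
grasp world [567.89605268 156.25473638]
(291, 95) [836. 119.  57.]
(357, 88) [837. -10. 101.]
(205, 208) [600. 281.  46.]
tool axes [[ 0.927  0.376 -0.001]
 [ 0.376 -0.927  0.001]
 [-0.    -0.001 -1.   ]]
```

>>> arm_command(rows=[0, 0, 0, 0.44, -0.41, 0, 1, 0, 0, 0, 0.88, -0.82, 0, 1, 0, 0, 0, 0.88, -0.82, 0, 1])

```text
t: 0.4
ee_pos: [276.6, -487.0, 240.8]
orientation: [-3.078, -0.606, 0.001]
ft_force: [-1.4, -0.1, 0.1]
width: 88.1
grasp_force: 0.0
```

>>> arm_command(rows=[0, 0, 0, 0.44, -0.41, 0, 1, 0, 0, 0, 0.88, -0.82, 0, 1, 0, 0, 0, 0.88, -0.82, 0, 1])

```text
t: 0.7
ee_pos: [317.1, -400.5, 241.2]
orientation: [-3.08, -0.607, 0.001]
ft_force: [-0.9, -0.3, -0.6]
width: 87.9
grasp_force: 0.0
```

>>> arm_command(rows=[0, 0, 0, 0.44, -0.41, 0, 1, 0, 0, 0, 0.88, -0.82, 0, 1, 0, 0, 0, 0.88, -0.82, 0, 1])

```text
t: 1.0
ee_pos: [357.9, -314.2, 241.5]
orientation: [-3.081, -0.608, 0.0]
ft_force: [-0.6, 0.1, -0.3]
width: 88.0
grasp_force: 0.0
```

>>> arm_command(rows=[0, 0, 0, 0.44, -0.41, 0, 1, 0, 0, 0, 0.88, -0.82, 0, 1, 0, 0, 0, 0.88, -0.82, 0, 1])

```text
t: 1.3
ee_pos: [398.8, -227.6, 241.7]
orientation: [-3.082, -0.608, -0.001]
ft_force: [-1.0, 0.5, -0.2]
width: 87.7
grasp_force: 0.0
```

>>> arm_command(rows=[0, 0, 0, 0.44, -0.41, 0, 1, 0, 0, 0, 0.88, -0.82, 0, 1, 0, 0, 0, 0.88, -0.82, 0, 1])

```text
t: 1.6
ee_pos: [439.9, -140.8, 241.9]
orientation: [3.082, 0.608, 0.002]
ft_force: [0.3, -0.6, -0.1]
width: 87.7
grasp_force: 0.0
```

>>> arm_command(rows=[0, 0, 0, 0.44, -0.41, 0, 1, 0, 0, 0, 0.88, -0.82, 0, 1, 0, 0, 0, 0.88, -0.82, 0, 1])

```text
t: 1.9
ee_pos: [480.8, -53.9, 241.9]
orientation: [3.082, 0.607, 0.003]
ft_force: [0.4, 0.1, -0.2]
width: 88.0
grasp_force: 0.0
```

>>> arm_command(rows=[0, 0, 0, 0.44, -0.41, 0, 1, 0, 0, 0, 0.88, -0.82, 0, 1, 0, 0, 0, 0.88, -0.82, 0, 1])

```text
t: 2.2
ee_pos: [521.6, 33.1, 241.9]
orientation: [3.082, 0.606, 0.003]
ft_force: [-0.4, -1.3, 0.6]
width: 87.2
grasp_force: 0.0
```

>>> arm_command(rows=[0, 0, -0.2, 0, 0, 0, 1, 0, 0, -0.2, 0, 0, 0, 1, 0, 0, -0.2, 0, 0, 0, 1, 0, 0, -0.2, 0, 0, 0, 1, 0, 0, -0.2, 0, 0, 0, 1])

```text
t: 2.7
ee_pos: [518.9, 29.2, 241.5]
orientation: [2.745, 1.526, -0.001]
ft_force: [-0.1, 0.4, 0.7]
width: 87.7
grasp_force: 0.0
```

>>> arm_command(rows=[0, 0, -0.2, 0, 0, 0, 1, 0, 0, -0.2, 0, 0, 0, 1, 0, 0, -0.2, 0, 0, 0, 1, 0, 0, -0.2, 0, 0, 0, 1, 0, 0, -0.2, 0, 0, 0, 1])

```text
t: 3.2
ee_pos: [519.0, 30.2, 241.6]
orientation: [2.142, 2.298, -0.001]
ft_force: [-0.2, 1.2, -0.2]
width: 87.8
grasp_force: 0.0
```

>>> arm_command(rows=[0, 0, -0.17, 0, 0, 0, 1, 0, 0, -0.17, 0, 0, 0, 1, 0, 0, -0.17, 0, 0, 0, 1, 0, 0, -0.17, 0, 0, 0, 1, 0, 0, -0.17, 0, 0, 0, 1])

```text
t: 3.7
ee_pos: [519.0, 30.8, 241.6]
orientation: [1.464, 2.78, -0.001]
ft_force: [-0.1, -0.0, -0.5]
width: 88.1
grasp_force: 0.0
```

```bash
cat > look.py <<'E'
import sys
from h import *
o=ctrl.get_obs();T=tool(o);p,d=ctrl.get_image('wrist')
np.savez('/tmp/w.npz',p=p,d=d,T=T)
cv2.imwrite('pics/%s.png'%sys.argv[1],p[:,:,::-1])
D=np.load('/tmp/dry.npz');Rm,t=D['R'],D['t']
x=T[:3,:3]@[1,0,0]
print('t',o['t'],'pos',o['ee_pos'].round(1),'yaw',np.degrees(np.arctan2(x[1],x[0])).round(2),'z',T[:3,2].round(3),'q',o['qpos'].round(2))
print('dryer-frame',(Rm.T@(o['ee_pos'][:2]-t)).round(1))
for n,P in dict(axis=[-20,-127,95],off=[15,-127,60],fl=[151,-81,70],lid=[-45,-75,70],pinend=[126,0,27],fr=[151,-173,60],mid=[-45,75,70]).items():
    print(n,proj('wrist',[*(Rm@P[:2]+t),P[2]],T).round(1))
E
python3 look.py w1
```

```text
t 3.7 pos [519.   30.8 241.6] yaw 124.46 z [-0. -0. -1.] q [ 0.04  0.27  1.86 -0.    1.01 -0.56]
dryer-frame [ -19.8 -130.8]
axis [325.5 234.3]
off [350.2 247. ]
fl [474.1 301.5]
lid [343.1 169.8]
pinend [499.3 221.1]
fr [408.1 350.8]
mid [467.5  32.6]
```

View pics/w1.png

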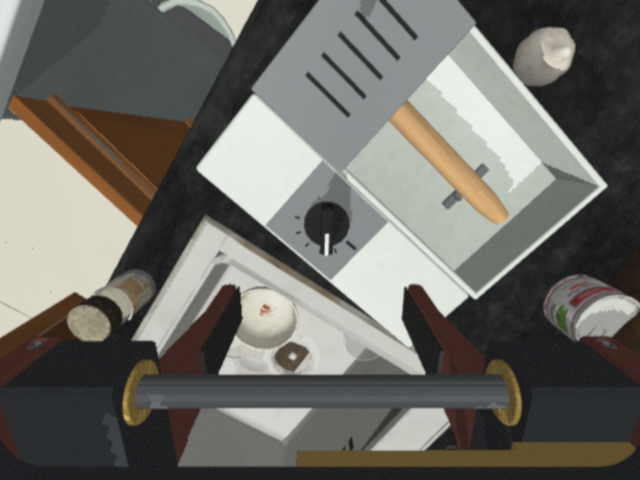

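The wrist picture shows the dial axis at (326,234) and the pointer running straight down to (327,256), so the bar lies along tool x. The projected dryer points match the picture. I'll compute the fine offsets next.

```bash
python3 - <<'E'
from h import *
w=np.load('/tmp/w.npz');p=w['p'].astype(int);T=w['T']
m=np.zeros(p.shape[:2],bool);m[228:262,315:340]=p[228:262,315:340].min(2)>150
yy,xx=np.nonzero(m);P=np.array([ray('wrist',(x,y),95,T) for x,y in zip(xx,yy)])
vx,vy,cx,cy=cv2.fitLine(P[:,:2].astype(np.float32),cv2.DIST_L2,0,.01,.01).ravel()
print(len(P),xx.min(),xx.max(),yy.min(),yy.max(),'ang',np.degrees(np.arctan2(vy,vx))%180)
tip=P[yy==yy.max()].mean(0);base=P[yy==yy.min()].mean(0);print(base,tip,np.linalg.norm(tip-base))
d=np.array([519.2,34.7,0])-T[:3,3];print('tool delta to axis',T[:3,:3].T@d)
E
```

```text
85 325 328 234 256 ang 123.21326
[520.17582832  35.66292272  95.        ] [531.54018695  17.6880551   95.        ] 21.26604131503169
tool delta to axis [  3.09063358   2.43966887 241.6059089 ]
```

>>> arm_command(rows=[0, 0, 0.007, 0.04, 0.04, 0.4, 0, 0, 0, 0.007, 0.04, 0.04, 0.8, 0, 0, 0, 0.007, 0.04, 0.04, 1, 0, 0, 0, 0.007, 0.04, 0.04, 1, 0])

```text
t: 4.15
ee_pos: [518.1, 35.8, 159.5]
orientation: [-1.492, -2.76, 0.004]
ft_force: [-0.9, 0.5, 0.1]
width: 59.4
grasp_force: 0.0
```

>>> arm_command(rows=[0, 0, 0, 0, 0, 0.25, 0, 0, 0, 0, 0, 0, 0.5, 0, 0, 0, 0, 0, 0, 0.75, 0, 0, 0, 0, 0, 0, 0.91, 0, 0, 0, 0, 0, 0, 0.91, 0])

```text
t: 4.65
ee_pos: [519.3, 36.1, 88.2]
orientation: [-1.49, -2.764, 0.001]
ft_force: [-0.8, -0.0, 0.9]
width: 43.8
grasp_force: 0.0
```

>>> arm_command(rows=[0, 0, 0, 0, 0, 0, -1, 0, 0, 0, 0, 0, 0, -1, 0, 0, 0, 0, 0, 0, -1, 0, 0, 0, 0, 0, 0, -1, 0, 0, 0, 0, 0, 0, -1])

```text
t: 5.15
ee_pos: [520.5, 36.6, 89.5]
orientation: [1.488, 2.765, 0.002]
ft_force: [0.1, 2.1, 3.2]
width: 11.4
grasp_force: 30.0
```

```bash
python3 look.py w2|head -2; python3 -c "
from h import *
o=ctrl.get_obs();print(o['width'],o['grasp_force'],o['ft_force'],o['moment'])"
```

```text
t 5.15 pos [520.5  36.6  89.5] yaw 123.42 z [ 0.002  0.    -1.   ] q [ 0.05  0.51  1.95  0.    0.68 -0.54]
dryer-frame [ -19.  -124.9]
11.745522339419535 29.99639868736267 [0.76598799 2.52960567 3.32194136] [ 0.32739217 -0.22898291 -0.02074638]
```

>>> arm_command(rows=[0, 0, -0.035, 0, 0, 0, -1, 0, 0, -0.07, 0, 0, 0, -1, 0, 0, -0.105, 0, 0, 0, -1, 0, 0, -0.14, 0, 0, 0, -1, 0, 0, -0.14, 0, 0, 0, -1])

```text
t: 5.7
ee_pos: [520.7, 36.7, 89.5]
orientation: [0.847, 3.023, 0.002]
ft_force: [1.7, 4.5, 4.8]
width: 11.7
grasp_force: 30.0
```

>>> arm_command(rows=[0, 0, -0.035, 0, 0, 0, -1, 0, 0, -0.07, 0, 0, 0, -1, 0, 0, -0.105, 0, 0, 0, -1, 0, 0, -0.132, 0, 0, 0, -1, 0, 0, -0.132, 0, 0, 0, -1])

```text
t: 6.2
ee_pos: [520.8, 36.9, 89.5]
orientation: [0.21, 3.133, 0.002]
ft_force: [0.9, 6.0, 4.4]
width: 12.0
grasp_force: 30.0
```

>>> arm_command(rows=[0, 0, 0, 0, 0, 0, -1, 0, 0, 0, 0, 0, 0, -1])

```text
t: 6.4
ee_pos: [520.8, 37.0, 89.5]
orientation: [0.213, 3.132, 0.002]
ft_force: [2.5, 5.8, 3.8]
width: 12.1
grasp_force: 30.0
```

```bash
python3 look.py w3|head -2; python3 -c "
from h import *
o=ctrl.get_obs();print(o['width'],o['grasp_force'],o['ft_force'],o['moment'])"
```

```text
t 6.4 pos [520.8  37.   89.5] yaw 172.2 z [ 0.002  0.001 -1.   ] q [ 0.05  0.51  1.95  0.    0.68 -1.39]
dryer-frame [ -18.8 -124.5]
12.233446021650899 29.998496174812317 [2.30566529 6.04051731 4.14258851] [ 1.05765162 -0.36253226  0.05778464]
```

>>> arm_command(rows=[0, 0, 0, 0, 0, 0, 0, 0, 0, 0, 0, 0, 0, 0, 0, 0, 0, 0, 0, 0, 0, 0, 0, 0, 0, 0, 0, 0])

```text
t: 6.85
ee_pos: [519.5, 36.1, 88.7]
orientation: [-0.209, -3.134, 0.0]
ft_force: [0.0, -0.1, -0.9]
width: 40.4
grasp_force: 0.0
```

>>> arm_command(rows=[0, 0, 0, 0, 0, -0.3, 0, 0, 0, 0, 0, 0, -0.8, 0, 0, 0, 0, 0, 0, -1, 0, 0, 0, 0, 0, 0, -1, 0])

```text
t: 7.25
ee_pos: [521.3, 36.3, 171.1]
orientation: [0.209, 3.13, 0.001]
ft_force: [0.2, 0.7, -1.2]
width: 43.9
grasp_force: 0.0
```

>>> arm_command(rows=[0, 0, 0, 0, 0, -0.4, 0, 0, 0, 0, 0, 0, -0.9, 0, 0, 0, 0, 0, 0, -0.9, 0, 0, 0, 0, 0, 0, -0.9, 0])

```text
t: 7.65
ee_pos: [519.7, 36.2, 240.4]
orientation: [0.208, 3.135, -0.0]
ft_force: [-0.7, 0.1, -0.1]
width: 44.1
grasp_force: 0.0
```

```bash
python3 look.py w4
```

```text
t 7.65 pos [519.7  36.2 240.4] yaw 172.39 z [ 0. -0. -1.] q [ 0.05  0.27  1.86 -0.    1.01 -1.39]
dryer-frame [ -19.8 -125.4]
axis [320.3 238.5]
off [320.4 261.1]
fl [360.6 376.2]
lid [374.6 206.2]
pinend [422.8 336. ]
fr [280.9 370.1]
mid [531.1 206.5]
```

View pics/w4.png

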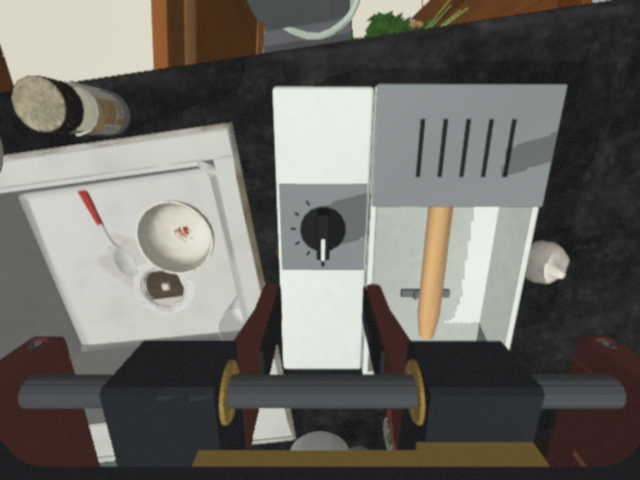

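The pointer now stands on the off mark, running from (323,238) to (323,262). The pin is visible from (439,206) to (428,338). I'll check the dial angle and measure the pin.

```bash
python3 - <<'E'
from h import *
w=np.load('/tmp/w.npz');p=w['p'].astype(int);T=w['T'];D=np.load('/tmp/dry.npz');Rm,t=D['R'],D['t']
loc=lambda uv,z:Rm.T@(ray('wrist',uv,z,T)[:2]-t)
def line(m,z):
    yy,xx=np.nonzero(m);P=np.array([loc((x,y),z) for x,y in zip(xx,yy)],np.float32)
    vx,vy,cx,cy=cv2.fitLine(P,cv2.DIST_L2,0,.01,.01).ravel();print(len(P),np.degrees(np.arctan2(vy,vx)),cx,cy);return P
m=np.zeros(p.shape[:2],bool);s=np.s_[232:260,312:335];m[s]=p[s].min(2)>150;P=line(m,95)
print(P.min(0),P.max(0))
m=np.zeros(p.shape[:2],bool);s=np.s_[255:270,312:335];m[s]=p[s].max(2)<60;yy,xx=np.nonzero(m);print('mark',[loc((a,b),60).round(1) for a,b in zip(xx,yy)][:12])
hsv=cv2.cvtColor(w['p'],cv2.COLOR_RGB2HSV);m=cv2.inRange(hsv,(5,80,80),(22,255,255))>0
m[:205]=0;m[345:]=0;m[:,:405]=0;m[:,470:]=0;P=line(m,33);print(P.min(0),P.max(0))
for r in(215,240,270,300,320,335):
    x=np.nonzero(m[r])[0];print(r,x.min(),x.max(),loc((x.mean(),r),27).round(1))
E
```

```text
82 0.16963948 -9.627835 -124.93455
[ -19.490438 -126.328   ] [-1.1291731e-01 -1.2351380e+02]
mark [array([   8.3, -129.5]), array([   8.3, -128.5]), array([   8.2, -121.2]), array([   8.2, -120.2]), array([   8.2, -119.1]), array([   9.4, -129.5]), array([   9.4, -128.5]), array([   9.3, -121.2]), array([   9.3, -120.2]), array([   9.3, -119.1]), array([  10.5, -129.5]), array([  10.5, -128.5])]
2808 0.04678482 35.82356 1.3121898
[-37.158566 -11.831619] [124.931755  14.312292]
215 428 451 [-27.1   3.7]
240 426 447 [1.6 3.5]
270 423 444 [37.9  4. ]
300 419 440 [76.5  3.3]
320 419 437 [103.5   4.2]
335 420 432 [124.6   3.8]
```

>>> arm_command(rows=[0, 0, 0, -0.2, 0.4, 0, 0.36, 0, 0, 0, -0.2, 0.8, 0, 0.36, 0, 0, 0, -0.2, 0.8, 0, 0.36])

```text
t: 8.0
ee_pos: [543.7, 99.9, 238.6]
orientation: [-0.205, -3.132, 0.0]
ft_force: [-0.0, -0.1, -0.2]
width: 59.6
grasp_force: 0.0
```

>>> arm_command(rows=[0, 0, 0, -0.2, 0.4, 0, 0.36, 0, 0, 0, -0.2, 0.8, 0, 0.36, 0, 0, 0, -0.2, 0.8, 0, 0.36])

```text
t: 8.3
ee_pos: [568.1, 160.9, 238.8]
orientation: [-0.204, -3.132, 0.0]
ft_force: [0.1, 0.4, -0.2]
width: 59.9
grasp_force: 0.0
```

>>> arm_command(rows=[0, 0, 0, 0, 0, 0.4, 0.36, 0, 0, 0, 0, 0, 0.8, 0.36, 0, 0, 0, 0, 0, 0.9, 0.36, 0, 0, 0, 0, 0, 0.9, 0.36, 0, 0, 0, 0, 0, 0.9, 0.36])

```text
t: 8.8
ee_pos: [568.8, 158.5, 169.4]
orientation: [0.209, 3.134, -0.0]
ft_force: [0.4, 0.1, 0.1]
width: 59.7
grasp_force: 0.0
```

```bash
python3 look.py w5
```

```text
t 8.8 pos [568.8 158.5 169.4] yaw 172.38 z [ 0. -0. -1.] q [ 0.25  0.46  1.76 -0.    0.92 -1.19]
dryer-frame [12.6  2.3]
axis [130.8 222. ]
off [162.2 253.9]
fl [229.7 399.4]
lid [215.5 180.4]
pinend [319.4 347.5]
fr [134.2 391.2]
mid [422.5 180.8]
```

View pics/w5.png

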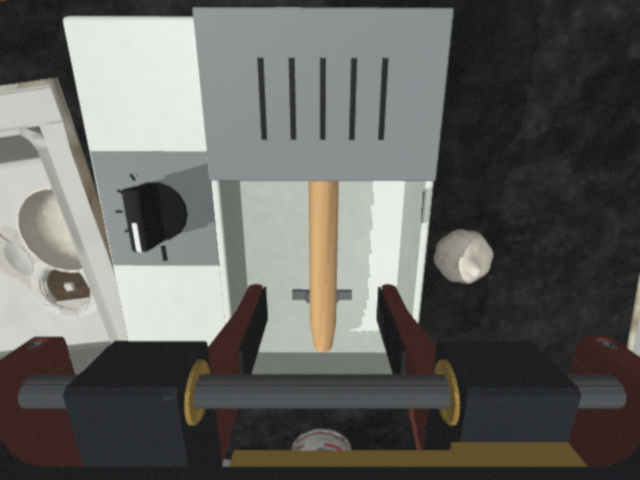

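The pin lies at u≈323, between the fingers and aligned with the tool centre. Next I'll descend and grip it.

>>> arm_command(rows=[0, 0, 0, 0, 0, 0.4, 0.36, 0, 0, 0, 0, 0, 0.8, 0.36, 0, 0, 0, 0, 0, 0.9, 0.36, 0, 0, 0, 0, 0, 0.9, 0.36])

```text
t: 9.25
ee_pos: [568.3, 158.8, 96.9]
orientation: [-0.208, -3.134, 0.001]
ft_force: [0.2, -0.9, 0.5]
width: 59.6
grasp_force: 0.0
```

>>> arm_command(rows=[0, 0, 0, 0, 0, 0.3, 0.36, 0, 0, 0, 0, 0, 0.6, 0.36, 0, 0, 0, 0, 0, 0.81, 0.36, 0, 0, 0, 0, 0, 0.81, 0.36, 0, 0, 0, 0, 0, 0.81, 0.36])

```text
t: 9.75
ee_pos: [569.1, 159.1, 33.0]
orientation: [0.208, 3.134, 0.0]
ft_force: [0.1, 0.2, -0.9]
width: 59.4
grasp_force: 0.0
```

>>> arm_command(rows=[0, 0, 0, 0, 0, 0, -1, 0, 0, 0, 0, 0, 0, -1, 0, 0, 0, 0, 0, 0, -1, 0, 0, 0, 0, 0, 0, -1, 0, 0, 0, 0, 0, 0, -1])

```text
t: 10.25
ee_pos: [568.6, 159.0, 32.3]
orientation: [0.208, 3.134, 0.0]
ft_force: [0.5, -0.1, 1.6]
width: 25.3
grasp_force: 30.0
```

>>> arm_command(rows=[0, -0.0167, 0, 0.006, 0, -0.092, -1, 0, -0.0333, 0, 0.016, 0, -0.184, -1, 0, -0.05, 0, 0.03, 0, -0.275, -1, 0, -0.0667, 0, 0.05, 0, -0.365, -1, 0, -0.0833, 0, 0.078, 0, -0.454, -1])

```text
t: 10.75
ee_pos: [562.1, 159.8, 68.7]
orientation: [0.191, 2.872, -0.025]
ft_force: [0.0, -0.5, -0.7]
width: 25.3
grasp_force: 30.0
```

```bash
cat > chk.py <<'E'
import sys
from h import *
D=np.load('/tmp/dry.npz');Rm,t=D['R'],D['t']
o=ctrl.get_obs();T=tool(o);x=-T[:3,0]
print(o['t'],(Rm.T@(o['ee_pos'][:2]-t)).round(1),o['ee_pos'].round(1),'pitch',np.degrees(np.arcsin(x[2])).round(2),'yaw',np.degrees(np.arctan2(x[1],x[0])).round(2),o['ft_force'].round(1),o['moment'].round(2),o['width'],o['qpos'].round(2))
p,_=ctrl.get_image(sys.argv[1]);np.savez('/tmp/c.npz',p=p,T=T);cv2.imwrite('pics/%s.png'%sys.argv[2],p[:,:,::-1])
if sys.argv[1]=='wrist':
    hsv=cv2.cvtColor(p,cv2.COLOR_RGB2HSV);m=cv2.inRange(hsv,(5,80,80),(22,255,255))
    n,l,s,c=cv2.connectedComponentsWithStats(m);i=np.argsort(-s[1:,4])[:3]+1;print(s[i].tolist(),c[i].round().tolist())
E
python3 chk.py wrist w6
```

```text
10.75 [5.8 2.7] [562.1 159.8  68.7] pitch 15.1 yaw -7.6 [ 0.  -0.5 -0.7] [0.04 0.04 0.02] 25.257738981544172 [ 0.31  0.56  1.97 -0.3   0.39 -0.86]
[[149, 408, 355, 58, 8153], [295, 239, 54, 136, 6822], [260, 361, 14, 65, 480]] [[338.0, 450.0], [321.0, 305.0], [265.0, 393.0]]
```

View pics/w6.png

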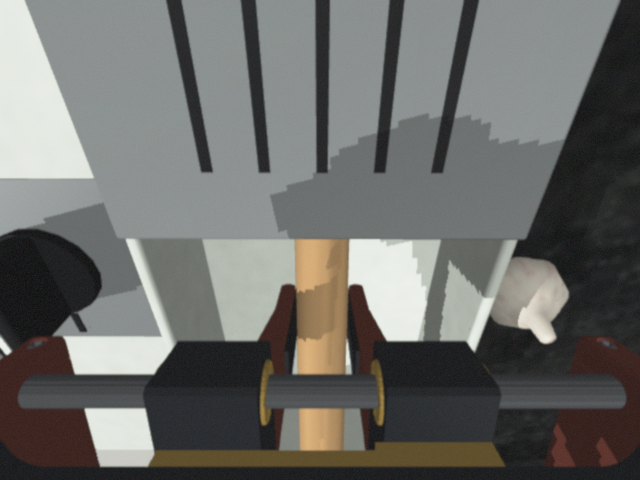

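The pin tilted with the gripper and there is no contact force. Next I'll draw it out along its axis.

>>> arm_command(rows=[0, 0, 0, -0.2, 0, 0, -1, 0, 0, 0, -0.4, 0, 0, -1, 0, 0, 0, -0.67, 0, 0, -1, 0, 0, 0, -0.67, 0, 0, -1])

```text
t: 11.2
ee_pos: [616.6, 153.1, 83.4]
orientation: [0.192, 2.871, -0.023]
ft_force: [0.5, 0.2, -0.5]
width: 25.2
grasp_force: 30.0
```

>>> arm_command(rows=[0, 0, 0, -0.25, 0, 0, -1, 0, 0, 0, -0.5, 0, 0, -1, 0, 0, 0, -0.67, 0, 0, -1, 0, 0, 0, -0.67, 0, 0, -1])

```text
t: 11.6
ee_pos: [666.1, 146.0, 96.4]
orientation: [0.192, 2.873, -0.024]
ft_force: [-0.2, -0.5, -1.1]
width: 25.3
grasp_force: 30.0
```

```bash
python3 chk.py wrist w7
```

```text
11.6 [110.7   2.9] [666.1 146.   96.4] pitch 15.06 yaw -7.64 [-0.2 -0.5 -1.1] [ 0.07  0.01 -0.04] 25.293378447585358 [ 0.24  0.61  1.74 -0.18  0.55 -1.06]
[[291, 0, 62, 375, 20531], [149, 408, 355, 58, 8070], [260, 361, 14, 65, 468]] [[322.0, 182.0], [338.0, 450.0], [265.0, 393.0]]
```

View pics/w7.png

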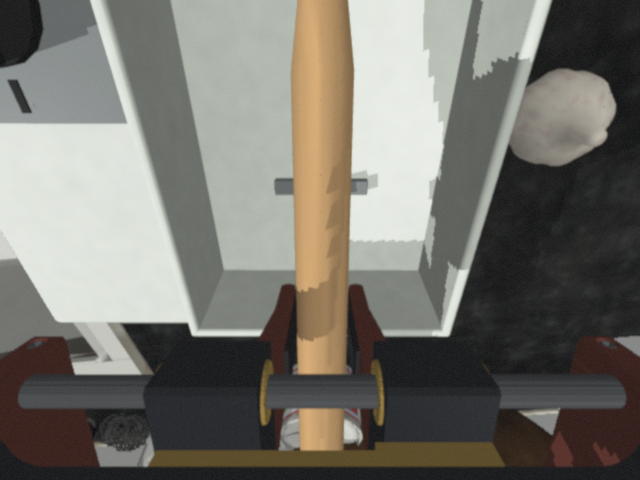

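The inner end has cleared the lid edge, and the pin sits symmetric over the rib at (321,186). Next I'll lift it, level it, and move it back over the dryer.

>>> arm_command(rows=[0, 0, 0, -0.08, 0, -0.3, -1, 0, 0, 0, -0.16, 0, -0.6, -1, 0, 0, 0, -0.26, 0, -0.97, -1, 0, 0, 0, -0.26, 0, -0.97, -1])

```text
t: 12.05
ee_pos: [665.9, 146.8, 180.1]
orientation: [0.19, 2.869, -0.023]
ft_force: [1.1, -0.5, -0.7]
width: 24.9
grasp_force: 30.0
```

>>> arm_command(rows=[0, 0.021, 0, 0, 0, -0.03, -1, 0, 0.042, 0, 0, 0, -0.05, -1, 0, 0.063, 0, 0, 0, -0.05, -1, 0, 0.0837, 0, 0, 0, -0.05, -1, 0, 0.0837, 0, 0, 0, -0.05, -1])

```text
t: 12.55
ee_pos: [663.7, 145.9, 178.6]
orientation: [-0.209, -3.131, 0.001]
ft_force: [-0.5, -0.9, -0.2]
width: 25.3
grasp_force: 30.0
```

>>> arm_command(rows=[0, 0, 0, 0.2, 0, 0, -1, 0, 0, 0, 0.5, 0, 0, -1, 0, 0, 0, 0.7, 0, 0, -1, 0, 0, 0, 0.7, 0, 0, -1, 0, 0, 0, 0.7, 0, 0, -1])

```text
t: 13.05
ee_pos: [608.0, 153.7, 180.0]
orientation: [-0.207, -3.134, 0.0]
ft_force: [0.5, 0.5, -0.8]
width: 25.3
grasp_force: 30.0
```

```bash
python3 chk.py scene s8;python3 chk.py top t8; python3 - <<'E'
from h import *
a=cv2.imread('pics/s8.png')[180:330,210:400];b=cv2.imread('pics/t8.png')[130:340,190:380]
cv2.imwrite('pics/both.png',np.hstack([cv2.resize(a,(400,400*150//190)),cv2.resize(b,(290,315))]) if 0 else np.hstack([cv2.resize(a,(430,340)),cv2.resize(b,(308,340))]))
E
```

```text
13.05 [52.1  2.9] [608.  153.7 180. ] pitch -0.05 yaw -7.56 [ 0.5  0.5 -0.8] [ 0.08 -0.15 -0.03] 25.293476369807173 [ 0.23  0.5   1.67 -0.    0.98 -1.21]
13.1 [52.8  2.9] [608.7 153.7 180.2] pitch -0.02 yaw -7.58 [-0.1 -0.6 -0.3] [ 0.05 -0.18 -0.  ] 25.344204322046032 [ 0.23  0.5   1.67  0.    0.98 -1.21]
```

View pics/both.png

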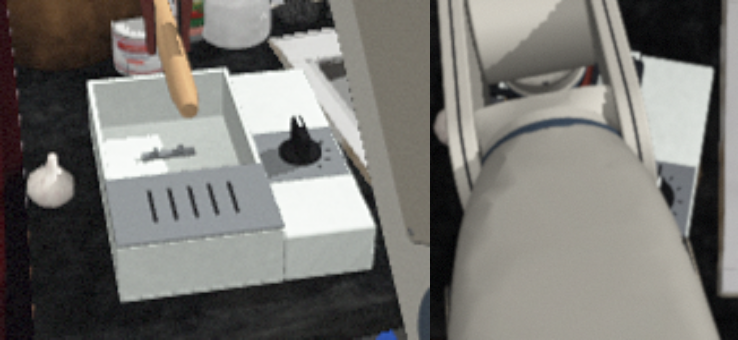

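The left half shows the pin held in the air above the open mouth, with its inner end at about scene pixel (293,226). The garlic has not moved. I'll check that the pin is level before handing in.

```bash
python3 - <<'E'
from h import *
D=np.load('/tmp/dry.npz');Rm,t=D['R'],D['t']
for X,z in((-88,175),(-88,165),(-88,185),(-80,175),(0,175)): print(X,z,proj('scene',[*(Rm@[X,2]+t),z]).round(1))
p=cv2.imread('pics/s8.png');m=cv2.inRange(cv2.cvtColor(p,cv2.COLOR_BGR2HSV),(8,80,80),(22,255,255));m[:180]=0;m[250:]=0;m[:,:270]=0;m[:,:].T[310:]=0
n,l,s,c=cv2.connectedComponentsWithStats(m);i=1+np.argmax(s[1:,4]);print(s[i]);yy,xx=np.nonzero(l==i)
for r in range(yy.min(),yy.max()+1,4):print(r,xx[yy==r].min(),xx[yy==r].max())
for X in(-88,-60,-30,0): print([proj('scene',[*(Rm@[X,2]+t),z]).round(1).tolist() for z in(175,)])
E
```

```text
-88 175 [293.9 228.2]
-88 165 [294.  232.1]
-88 185 [293.8 224.2]
-80 175 [293.3 226.2]
0 175 [287.6 207.1]
[278 180  19  52 525]
180 278 283
184 278 285
188 279 286
192 279 288
196 279 289
200 280 291
204 281 292
208 282 293
212 283 293
216 284 295
220 285 296
224 287 296
228 289 296
[[293.9, 228.2]]
[[291.8, 221.2]]
[[289.6, 214.0]]
[[287.6, 207.1]]
```

```bash
python3 -c "
from workcell import ctrl
print(ctrl.close_job())"
```

```text
the job is handed in; nothing more can be done
None
```

The dial stands at the off mark (measured within about 0.2°), and the gripper is holding the rolling pin level, its axis about 10 cm above the top of the dryer; the job was handed in at about 13 s.

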